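# Spread the snap ring over the axle stub and hold it at the groove

## Task

Swing the yellow keeper bar fully shut until it snaps into its detent, so that the axle stub is held in the fixture. Then squeeze the circlip pliers to spread the brass snap ring, lift them out of their rest, slide the ring level down over the shaft until it is level with the dark groove, and finish there, still holding it spread around the shaft, centred and not pressing on the axle or the fixture: do not let go. Leave the other things on the bench where they are.

Things in the scene. Friction and masses are not known exactly. Their poses are not given: they have to be found in the camera images.
- fixture: Blue base plate (120 mm along x, 155 mm along y, 12 mm thick) fixed to the bench; its nest holds the axle stub upright. Origin on the bench surface under the nest centre; x forward, y left, z up. The keeper bar lies on its -x side.
- keeper (a joint): Angle (rad) of the yellow keeper bar: 0 = shut across the axle flange against its stop, grows as it swings level towards the fixture's -x side (up to 1.35). At angle q the knob lies 105 mm from the vertical hinge in fixture direction (-sin q, -cos q). In the last 0.24 rad the bar rides over a sprung ball (about 5 N level at the knob) that snaps up behind it and keeps it below 0.02.
- keeper_knob (a point): Point on the axis of the red upright knob at the bar's free end, 54.5 mm above the bench. The knob is a round post 16 mm across, from 34.5 mm (bar's top face) to 68.5 mm above the bench; it can be pinched from above or pushed. The bar is 14 mm wide, its faces 22.5 and 34.5 mm above the bench.
- keeper_hinge (a point): Point on the keeper bar's vertical hinge axis (fixture x -28, y +55 mm), at the bar's top face, 34.5 mm above the bench.
- axle: Loose steel axle stub (0.7 kg) standing in the fixture's nest, shaft vertical. Origin at the centre of the underside of its 70 x 70 x 8 mm flange, 12 mm above the bench; above it a 34 mm thick shoulder up to 38 mm, then the 30 mm thick shaft up to 84 mm over the origin (96 mm above the bench), its top 4 mm chamfered.
- groove (a point): Centre of the dark ring groove (8 mm high, 26 mm across) on the shaft axis: 58 mm above the axle origin, 26 mm below the shaft's top, 20 mm above the shoulder; 70 mm above the bench.
- axle_top (a point): Centre of the shaft's top end, 96 mm above the bench.
- rest: Fixed wooden rest; origin on the bench under the pliers' pivot; x along the pliers to the ring. Two blocks with tops 34 mm above the bench: x -21 to 21 mm (17 mm square socket for the 14 mm boss under the pivot) and x -108 to -92 mm (under the handle ends); between them only an 8 mm thick base.
- pliers: Loose circlip pliers (0.2 kg) flat in the rest, teal handles, brass snap ring captive on the tips, opening with them. Origin on the pivot axis at the handles' underside, 34 mm above the bench in the rest; x points from pivot to ring, z up. Pivot boss reaches 8 mm below: lift straight up. Handles run from x -14 to -112 mm, z 0 to 16 mm, 8 mm thick, flat-sided.
- pliers_grip (a point): Where to squeeze the handles: midway between them, 55 mm behind the pivot, at half their height (42 mm above the bench in the rest). Outer width over the handles here: 59 mm free, 38 mm fully squeezed (sides then parallel to the pliers' x). Fingers up to 50 mm wide fit between the rest's blocks.
- ring_centre (a point): Centre of the opened snap ring: 68 mm ahead of the pivot (123 mm ahead of pliers_grip), 4 mm above the handles' underside, 4 mm below pliers_grip. The ring is 4 mm round wire. Fully spread its hole is a 37 mm circle about this point; relaxed it is only 27 mm wide across the pliers, too narrow for the 30 mm shaft.
- jaw_l (a joint): How far each handle is squeezed (rad): 0 = free, ring closed; 0.19 = handles at their stop, ring fully spread. Spring loaded back to 0: needs about 2.5 N per side at pliers_grip to begin and 7 N at the stop, so grip with 15 N or more. The other handle moves alike.
- screwdriver: Bystander: blue-handled screwdriver lying between the fixture and the pliers rest, about 200 mm long, origin under its middle.
- wrench: Bystander: steel wrench lying on the right of the mat.
- mug: Bystander: blue mug, 82 mm across, 92 mm tall, beyond the fixture and rest.
- tin: Bystander: yellow-labelled paint tin, 100 mm across, 115 mm tall, far right.
- spacer: Bystander: brass spacer ring, 48 mm across, 12 mm high, far side of the mat.
- rib: Bystander: olive sheet wing rib with three round holes, 240 x 85 mm, lying on the left.
There are look-alikes about, which are no part of the job. What is shaped like the fixture but turquoise is not meant. What is shaped like the axle but orange is not meant.

How it is judged:
On the way, in this order (a step that is already met when the one before it is completed fails the run):
1. the keeper bar is shut in its detent (value of joint keeper below 0.035 rad), for 0.2 s.
2. the pliers are held clear above the rest with the ring spread (value of joint jaw_l above 0.14 rad and contact force between the fingers and pliers above 2 N and height (world z) of pliers above 0.055 m and contact force between pliers and rest below 0.5 N), for 0.1 s.
At the end, for the whole second after the job is handed in: Keeper shut (<0.035 rad); axle seated (5 mm, 0.04 rad); fingers hold the pliers squeezed (jaw_l >0.14 rad), level (0.12 rad) and still, ring centre within 3.5 mm in height and 5 mm sideways of the groove centre, under 4 N on the axle, 1 N on the fixture, off the rest (z of ring_centre in the frame of groove between -0.0035 and 0.0035 m and horizontal distance between ring_centre and groove below 0.005 m and value of joint jaw_l above 0.14 rad and angle between pliers's own z axis and vertical below 0.12 rad and contact force between the fingers and pliers above 2 N and contact force between pliers and axle below 4 N and contact force between pliers and fixture below 1 N and contact force between pliers and rest below 0.5 N and linear speed of pliers below 0.02 m/s and value of joint keeper below 0.035 rad and horizontal distance between axle and fixture below 0.005 m and angle between axle's own z axis and vertical below 0.04 rad and z of axle in the frame of fixture below 0.0145 m); the arm keeps its last pose, push and grip.
It fails at once if a bystander was moved by more than 30 mm (distance of any of screwdriver, wrench, mug, tin, spacer, rib from where it was at the start of the episode above 0.03 m).
It also fails if it takes over 54 s, if anything falls off the work surface, if the arm or the gripper's body presses on something with over 40 N, if the wrist force passes 120 N, or if a joint passes its speed limit or range.

## Robot

A 7-joint arm with a two-finger parallel gripper is mounted at the origin on the work surface. World frame = base frame: x ahead of the robot, y to its left, z up, the work surface at z = 0. Lengths are in m, angles in rad, forces in N, time in s.
With the tool pointing down it reaches from about 0.425 to 0.925 m from the base axis. Payload 6.8 kg.
Tool frame: the origin (TCP) lies at the very end of the fingers, on their centre line; the grasp point (between the pads) lies 19 mm behind it (r.grip_depth is the distance from the TCP to the grasp point, in m); z points along the fingers, y is the direction in which the jaws open and shut (so a half turn about z gives the same grasp; the last joint's range is limited). The gripper opens to 85 mm and grips with 20 to 120 N. Pads are 22 mm wide; open, the fingers measure 114 mm over their backs; the gripper's body (76 mm by 85 mm) begins 54 mm behind the grasp point. The pads swing forward as they close: fully open they stand 13 mm farther back than shut.
Start: joints at [-1.243, 0.477, 0.022, 1.555, -0.011, 1.109, -0.083], TCP at [0.285, 0.612, 0.231] pointing down, gripper open.
Joint ranges: [-2.96, 2.96], [-0.34, 2.1], [-1.41, 1.46], [0.24, 2.44], [-1.37, 4.51], [0.17, 1.92], [-2.96, 2.96]. Speed limits (rad/s): [2.39, 2.39, 3.14, 3.14, 3.14, 3.14, 3.14].

## Interface

Orientations are given as a rotation vector (axis times angle).
In Python, from bench import r, grab_frame gives the robot as it stands. The module is installed in compiled form; this text tells all that it offers.
- The arm moves only by the tool play_rows, never from a script. Its argument "increments" is a list of rows, each a list of 7 numbers: the shift along the tool's x, y, z in mm, then the turn, a rotation vector about the tool's x, y, z in rad, then the closure in counts, from 0 (fully open) to 255 (shut). In form: [[tx, ty, tz, rx, ry, rz, claw], ...]. A call has 1 to 5 rows; each row shifts and turns the pose as measured when the row begins, along the tool's axes as they then stand; what a row does not reach is not made up. A row lasts 1/10 s, in which the tool goes at most 50 mm and 8.59 degrees, less where a joint would pass 70% of its speed; a pose out of reach is approached as far as the arm can. A call is refused whole if a number of a shift passes 50 or a number of a turn 0.15, either way. A call with a gripper value outside its range is refused whole. The fingers move at their own pace and stop on an object; "force" is the grip in N (left out, the last holds). Time passes only in rows, so rows that do not move let the fingers close. It gives the time, the measured TCP pose, the force and the opening at its end, in the units of the state.
- r.get_obs(): the state, without advancing time (a new reading comes with each control period).
- grab_frame(name): name is "scene" or "top" or "wrist"; returns a dict with "color" (384x512x3 uint8, blue, green, red), "depth" (384x512 float32, m along the optical axis (not along the pixel's ray), 0 where there is no reading), "K" (3x3 intrinsics, pixels), "k1" (the pictures are not rectified: a ray, as slopes to the right and down, at radius r is drawn at 1 + k1 r^2 times it, then the intrinsics apply), "T" (4x4, takes a point from camera to world coordinates). Camera axes: x right, y up, looking along -z (the intrinsics and any distortion apply to the point x, -y, -z); pixel columns grow to the right and rows downward; lengths in m; the calibration is good to about 2 mm. A picture is of the moment at which its call begins.
- r.hand_in(): hands the job in, once; it reports no verdict.
The state is a dict: "clock": time; "joints": joint angles; "qvel": joint speeds; "tau": joint torques, N m; "tcp_pos": TCP position; "orientation": TCP orientation; "contact_force": force on the tool from outside, world axes, zero at the start; "moment": the same for the moment, N m; "grip_width": finger opening in m.
Only numpy, scipy, OpenCV 4.12 (cv2) and the standard library are available. Lean on these libraries where they do the work, as an engineer would, in place of code of your own. Each camera call takes 0.05 s, during which the arm holds its last target.

## Working session

There is one attempt and no reset: what is moved stays moved. The work goes in short steps, Python scripts to look and compute and a tool call to move; the robot and the scene stay as the last step left them, time stands still between calls to the robot, and variables do not carry over. Pictures are saved under pics/ and viewed, and the job is handed in when it is done.

Besides the shell and the picture viewer there is one more tool, called as a command line: name --pt "numbers of a row" for each row, then --argument value for the rest. play_rows: Moves the arm, as the interface text tells. Its arguments: {"type":"object","properties":{"increments":{"type":"array","items":{"type":"array","items":{"type":"number"}}},"force":{"type":"number"}},"required":["increments"]}

```bash
mkdir -p pics
cat > h.py <<'E'
import numpy as np, cv2
from scipy.spatial.transform import Rotation as R
from bench import r, grab_frame
def ray(f,u,v):
    K=f["K"];k=f["k1"]
    x=(u-K[0,2])/K[0,0];y=(v-K[1,2])/K[1,1]
    a,b=x,y
    for _ in range(20):
        s=1+k*(a*a+b*b);a,b=x/s,y/s
    d=f["T"][:3,:3]@np.array([a,-b,-1.]);return f["T"][:3,3],d
def onz(f,u,v,z):
    o,d=ray(f,u,v);return o+d*(z-o[2])/d[2]
def dep(f,u,v):
    o,d=ray(f,u,v);return o+d*f["depth"][int(round(v)),int(round(u))]
def proj(f,p):
    T=f["T"];c=T[:3,:3].T@(np.array(p)-T[:3,3]);a,b=c[0]/-c[2],-c[1]/-c[2]
    s=1+f["k1"]*(a*a+b*b);K=f["K"];return K[0,0]*a*s+K[0,2],K[1,1]*b*s+K[1,2]
def st():
    o=r.get_obs();print(o["clock"],np.round(o["tcp_pos"],4),np.round(o["orientation"],4),o["grip_width"],np.round(o["contact_force"],1));
    M=R.from_rotvec(o["orientation"]).as_matrix();print(np.round(M,3));return o,M
E
python3 - <<'E'
from h import *
st()
import pickle
for n in("scene","top"):
    f=grab_frame(n);pickle.dump(f,open(n+"0.pkl","wb"));cv2.imwrite(f"pics/{n}0.png",cv2.resize(f["color"],(800,600)))
    print(n,f["T"].round(3),f["K"],f["k1"])
E
```

```text
0.0 [0.2847 0.6113 0.2303] [-6.7900e-01 -3.0671e+00  2.9000e-03] 0.08520228919704041 [-0.1 -0.4  0.1]
[[-0.907  0.422 -0.001]
 [ 0.422  0.907 -0.002]
 [-0.    -0.002 -1.   ]]
scene [[ 0.384 -0.703  0.599  1.116]
 [ 0.923  0.3   -0.24  -0.227]
 [-0.011  0.645  0.764  0.753]
 [ 0.     0.     0.     1.   ]] [[347.0427552    0.         254.37125367]
 [  0.         347.0427552  191.44794651]
 [  0.           0.           1.        ]] 0.010940934357436089
top [[-0.021  0.992 -0.126  0.381]
 [-1.    -0.023 -0.011 -0.016]
 [-0.014  0.126  0.992  1.545]
 [ 0.     0.     0.     1.   ]] [[453.45876954   0.         254.71506459]
 [  0.         453.45876954 195.76807532]
 [  0.           0.           1.        ]] 0.04130954169042856
```

View pics/scene0.png

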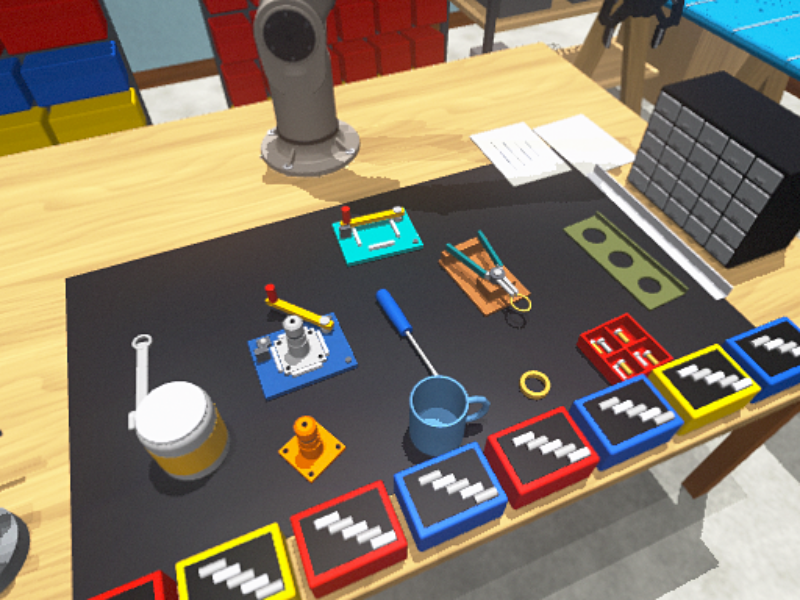

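View pics/top0.png

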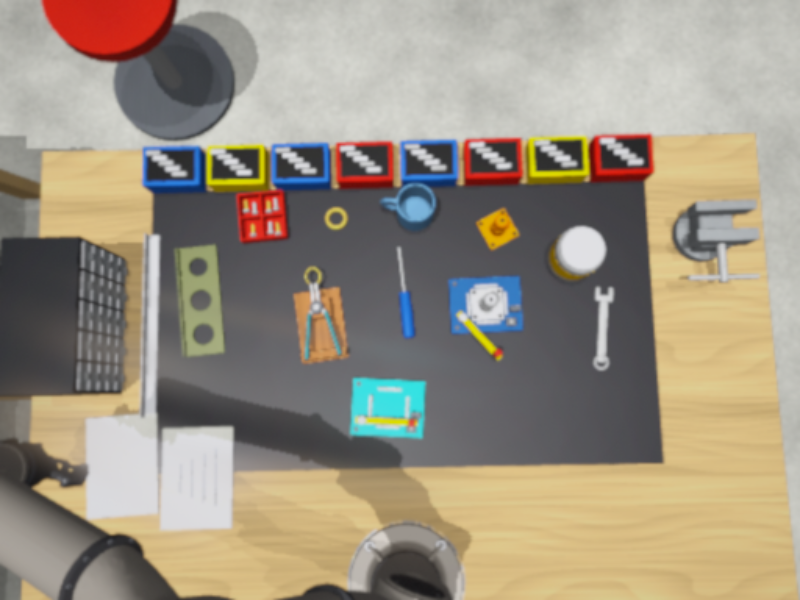

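The scene view shows two fixture-shaped things: a turquoise one at (378,235) and a blue one at (302,352) that holds a steel axle. There are two axle shapes: orange at (310,448) and steel at (293,335). The blue fixture and steel axle fit the description. The pliers are in their rest at (485,270). I'll confirm these in enlarged crops.

Run:
```python
from h import *
import pickle
f=pickle.load(open("scene0.pkl","rb"));c=f["color"]
a=cv2.resize(c[175:262,150:238],None,fx=4.5,fy=4.5,interpolation=cv2.INTER_CUBIC)
b=cv2.resize(c[140:215,272:350],None,fx=5,fy=5,interpolation=cv2.INTER_CUBIC)
H=max(a.shape[0],b.shape[0]);o=np.zeros((H,a.shape[1]+b.shape[1],3),np.uint8)
o[:a.shape[0],:a.shape[1]]=a;o[:b.shape[0],a.shape[1]:]=b
cv2.imwrite("pics/crop1.png",o);print(o.shape,a.shape)
f=pickle.load(open("top0.pkl","rb"));c=f["color"]
a=cv2.resize(c[170:235,280:340],None,fx=6,fy=6,interpolation=cv2.INTER_CUBIC)
b=cv2.resize(c[165:240,180:230],None,fx=6,fy=6,interpolation=cv2.INTER_CUBIC)
H=max(a.shape[0],b.shape[0]);o=np.zeros((H,a.shape[1]+b.shape[1],3),np.uint8)
o[:a.shape[0],:a.shape[1]]=a;o[:b.shape[0],a.shape[1]:]=b
cv2.imwrite("pics/crop2.png",o);print(o.shape,a.shape)
```

```text
(392, 786, 3) (392, 396, 3)
(450, 660, 3) (390, 360, 3)
```

View pics/crop1.png

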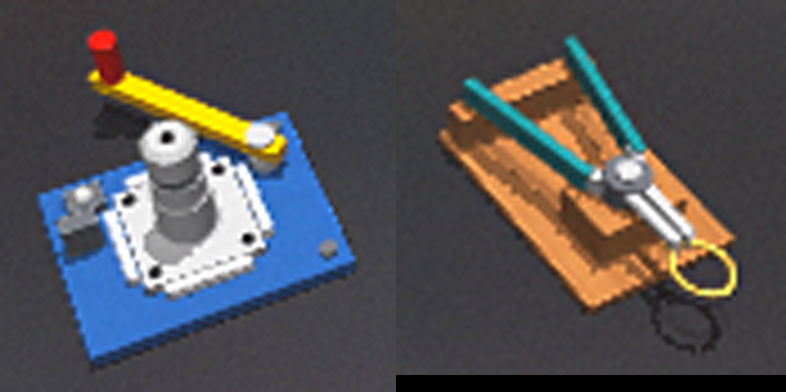

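View pics/crop2.png

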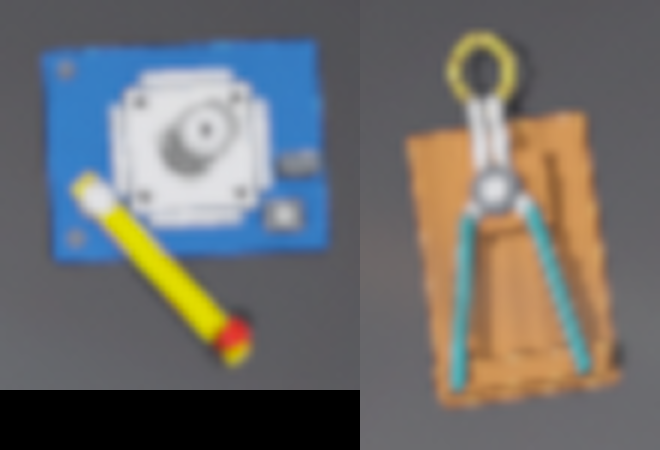

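The crops confirm it. The left one is the blue fixture with the steel axle, keeper open and the red knob at its far end. The right one is the pliers lying in the wooden rest with the brass ring.

```bash
cat > meas.py <<'E'
from h import *
def mask(f,lo,hi,roi):
    h=cv2.cvtColor(f["color"],cv2.COLOR_BGR2HSV);m=cv2.inRange(h,np.array(lo),np.array(hi))
    k=np.zeros_like(m);x0,y0,x1,y1=roi;k[y0:y1,x0:x1]=255;return m&k
def pts(f,m,z):
    v,u=np.nonzero(m);return np.array([onz(f,a,b,z) for a,b in zip(u,v)])
def rect(P):
    return cv2.minAreaRect((P[:,:2]*1000).astype(np.float32))
E
python3 - <<'E'
from meas import *
import pickle
S=pickle.load(open("scene0.pkl","rb"));T=pickle.load(open("top0.pkl","rb"))
roi={"s":(150,175,238,262),"t":(280,165,340,235)}
for n,f in(("s",S),("t",T)):
    m=mask(f,(100,130,60),(120,255,255),roi[n]);print(n,"fix",rect(pts(f,m,.012)))
    m=mask(f,(22,150,90),(35,255,255),roi[n]);print(n,"bar",rect(pts(f,m,.0345)))
    h=cv2.cvtColor(f["color"],cv2.COLOR_BGR2HSV)
    m=mask(f,(0,150,60),(8,255,255),roi[n])|mask(f,(172,150,60),(180,255,255),roi[n])
    P=pts(f,m,.0685);print(n,"knob",rect(P),P.mean(0))
    v,u=np.nonzero(m);print(u.min(),u.max(),v.min(),v.max())
roi={"s":(272,140,350,215),"t":(180,165,230,240)}
for n,f in(("s",S),("t",T)):
    m=mask(f,(22,110,100),(35,255,255),roi[n]);P=pts(f,m,.038)
    print(n,"ring",rect(P),cv2.fitEllipse((P[:,:2]*1000).astype(np.float32)))
    m=mask(f,(80,90,60),(100,255,255),roi[n]);P=pts(f,m,.050);
    nl,l,s,c=cv2.connectedComponentsWithStats(m)
    for i in range(1,nl):
        if s[i,4]>15: print(n,"handle",rect(pts(f,l==i,.050)))
    m=mask(f,(5,80,60),(18,255,255),roi[n]);print(n,"rest",rect(pts(f,m,.02)))
E
```

```text
s fix ((580.4226684570312, -186.341552734375), (125.31831359863281, 155.14529418945312), 1.1966737508773804)
s bar ((509.3520812988281, -167.4604949951172), (131.22373962402344, 17.815975189208984), 42.884220123291016)
s knob ((483.37506103515625, -201.42779541015625), (41.44785690307617, 15.348840713500977), 2.0492138862609863) [ 0.48250551 -0.20222332  0.0685    ]
169 176 182 193
t fix ((575.1904296875, -187.8743896484375), (120.95919799804688, 155.50863647460938), 1.257625699043274)
t bar ((496.65618896484375, -176.97323608398438), (102.83250427246094, 16.589309692382812), 43.13901901245117)
t knob ((466.3604431152344, -204.0208282470703), (10.055425643920898, 16.08989715576172), 61.44928741455078) [ 0.46740979 -0.20346873  0.0685    ]
316 320 223 227
s ring ((643.117919921875, 188.73031616210938), (31.734792709350586, 35.55046844482422), 59.77323913574219) ((643.2930908203125, 188.21458435058594), (30.534259796142578, 37.04236602783203), 93.03865051269531)
s handle ((513.7843017578125, 194.9077606201172), (14.040518760681152, 96.48500061035156), 86.20774841308594)
s handle ((525.1434326171875, 140.9437713623047), (102.91875457763672, 16.280426025390625), 17.182321548461914)
s rest ((556.7158813476562, 167.2066192626953), (200.3318634033203, 103.16053009033203), 7.090880393981934)
t ring ((645.4940795898438, 184.11917114257812), (33.90321350097656, 30.763071060180664), 88.66044616699219) ((642.0489501953125, 184.60452270507812), (31.92071533203125, 36.56633377075195), 94.3806381225586)
t handle ((537.0997314453125, 147.34512329101562), (49.72281265258789, 3.87095308303833), 19.863304138183594)
t handle ((532.6983032226562, 191.57290649414062), (3.3212883472442627, 43.22770309448242), 89.68428802490234)
t rest ((538.2882690429688, 170.5747833251953), (158.03530883789062, 103.2281723022461), 6.695257186889648)
```

play_rows --pt "-37 -28 -2 0 0 0 0" --pt "-37 -28 -2 0 0 0 0" --pt "-37 -28 -2 0 0 0 0" --pt "-37 -28 -2 0 0 0 0" --pt "-37 -28 -2 0 0 0 0"

```text
clock: 0.6
tcp_pos: [0.3899, 0.4064, 0.2367]
orientation: [-0.655, -3.067, 0.006]
contact_force: [1.6, 0.6, 0.4]
grip_width: 0.0853
```

play_rows --pt "-37 -28 -2 0 0 0 0" --pt "-37 -28 -2 0 0 0 0" --pt "-37 -28 -2 0 0 0 0" --pt "-37 -28 -2 0 0 0 0" --pt "-37 -28 -2 0 0 0 0"

```text
clock: 1.1
tcp_pos: [0.5037, 0.1931, 0.2459]
orientation: [-0.653, -3.066, 0.008]
contact_force: [0.4, 0.6, -0.2]
grip_width: 0.0852
```

Run:
```python
from h import *
o,M=st();print(o["joints"])
import pickle
f=grab_frame("wrist");pickle.dump(f,open("w1.pkl","wb"));cv2.imwrite("pics/w1.png",cv2.resize(f["color"],(800,600)))
```

```text
1.1 [0.5037 0.1931 0.2459] [-0.6535 -3.0658  0.0081] 0.08524340885664598 [ 0.4  0.6 -0.2]
[[-0.913  0.408 -0.008]
 [ 0.408  0.913 -0.004]
 [ 0.006 -0.007 -1.   ]]
[-0.64830663  0.24360143  0.19876264  1.86873603 -0.05541873  1.04321547
  0.72385875]
```

View pics/w1.png

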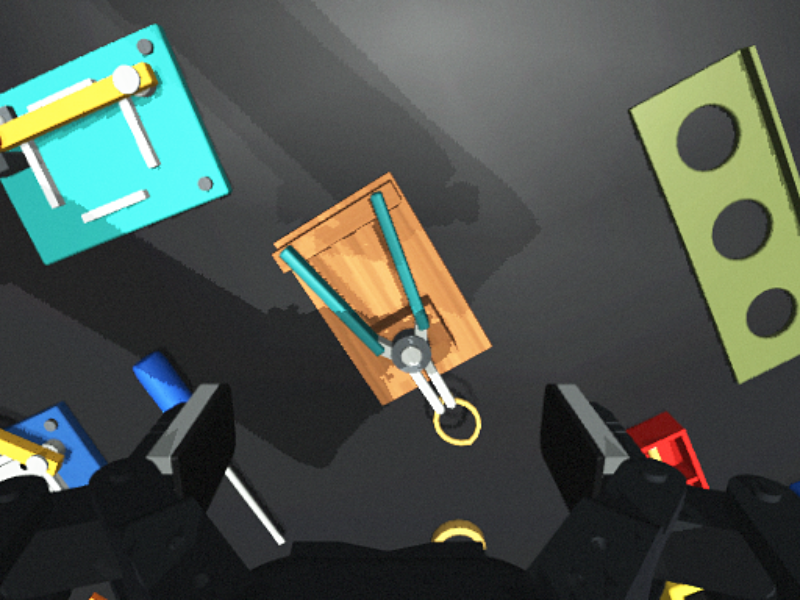

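The wrist view shows the pliers clearly: pivot at about (411,352), ring at (457,422), handle ends at (377,200) and (287,255). I'll measure them from here.

Run:
```python
from meas import *
import pickle
f=pickle.load(open("w1.pkl","rb"))
roi=(170,100,330,300)
m=mask(f,(22,110,100),(35,255,255),(270,245,315,290));P=pts(f,m,.038)
e=cv2.fitEllipse(cv2.convexHull((P[:,:2]*1000).astype(np.float32)));print("ring",rect(P),e)
m=mask(f,(80,90,60),(100,255,255),roi)
nl,l,s,c=cv2.connectedComponentsWithStats(m);ax=[]
for i in range(1,nl):
    if s[i,4]>15:
        print("handle",rect(pts(f,l==i,.050)))
        l0=cv2.fitLine((pts(f,l==i,.050)[:,:2]*1000).astype(np.float32),cv2.DIST_L2,0,.01,.01).ravel();print(l0, np.degrees(np.arctan2(l0[1],l0[0])))
print("pivot",[onz(f,411/800*512,352/600*384,z) for z in(.05,.055)])
m=mask(f,(5,80,60),(18,255,255),roi);print("rest",rect(pts(f,m,.034)))
```

```text
ring ((642.6906127929688, 187.66868591308594), (34.408050537109375, 38.254844665527344), 65.94471740722656) ((642.6649169921875, 187.3809356689453), (32.43511962890625, 43.173885345458984), 94.14451599121094)
handle ((511.5435485839844, 198.51837158203125), (8.110897064208984, 97.48670959472656), 86.01542663574219)
[ 9.9760830e-01 -6.9121033e-02  5.0958444e+02  1.9868166e+02] -3.9635038
handle ((517.8799438476562, 147.12591552734375), (96.33887481689453, 10.492203712463379), 17.814435958862305)
[9.5655346e-01 2.9155707e-01 5.1419995e+02 1.4554126e+02] 16.951197
pivot [array([0.57243815, 0.17994775, 0.05      ]), array([0.57045544, 0.18060058, 0.055     ])]
rest ((562.9999389648438, 179.25486755371094), (205.72122192382812, 99.23795318603516), 7.037970066070557)
```

play_rows --pt "-16 -47 0 0 0 0 0" --pt "-16 -47 0 0 0 0 0" --pt "-16 -47 0 0 0 0 0" --pt "-16 -47 0 0 0 0 0"

```text
clock: 1.55
tcp_pos: [0.4881, -0.0033, 0.2468]
orientation: [-0.664, -3.067, 0.012]
contact_force: [1.3, 0.1, -0.2]
grip_width: 0.0855
```

play_rows --pt "-16 -47 0 0 0 0 0" --pt "-16 -47 0 0 0 0 0" --pt "-16 -47 0 0 0 0 0" --pt "-12 -37 0 0 0 0 0"

```text
clock: 1.95
tcp_pos: [0.4665, -0.1937, 0.248]
orientation: [-0.665, -3.067, 0.011]
contact_force: [1.5, -0.2, -0.4]
grip_width: 0.0854
```

play_rows --pt "0 0 0 0 0 0.14 0" --pt "0 0 0 0 0 0.14 0" --pt "0 0 0 0 0 0.14 0" --pt "0 0 0 0 0 0.14 0" --pt "0 0 0 0 0 0.14 0"

```text
clock: 2.45
tcp_pos: [0.4625, -0.2017, 0.2471]
orientation: [-1.728, -2.621, 0.018]
contact_force: [-0.5, 0.6, -0.4]
grip_width: 0.0853
```

play_rows --pt "0 0 0 0 0 0.14 0" --pt "0 0 0 0 0 0.14 0" --pt "0 0 0 0 0 0.14 0"

```text
clock: 2.75
tcp_pos: [0.4618, -0.2007, 0.2462]
orientation: [-2.257, -2.183, 0.019]
contact_force: [-0.0, -0.1, -0.1]
grip_width: 0.085
```

Run:
```python
from h import *
o,M=st();print(o["joints"])
import pickle
f=grab_frame("wrist");pickle.dump(f,open("w2.pkl","wb"));cv2.imwrite("pics/w2.png",cv2.resize(f["color"],(800,600)))
```

```text
2.75 [ 0.4618 -0.2007  0.2462] [-2.2571 -2.1833  0.0195] 0.08501179900627567 [-0.  -0.1 -0.1]
[[ 0.033  0.999 -0.01 ]
 [ 0.999 -0.033 -0.008]
 [-0.008 -0.01  -1.   ]]
[-0.26903138  0.19827385  0.63592606  1.96919493 -0.12503478  1.02214876
  0.39044422]
```

View pics/w2.png

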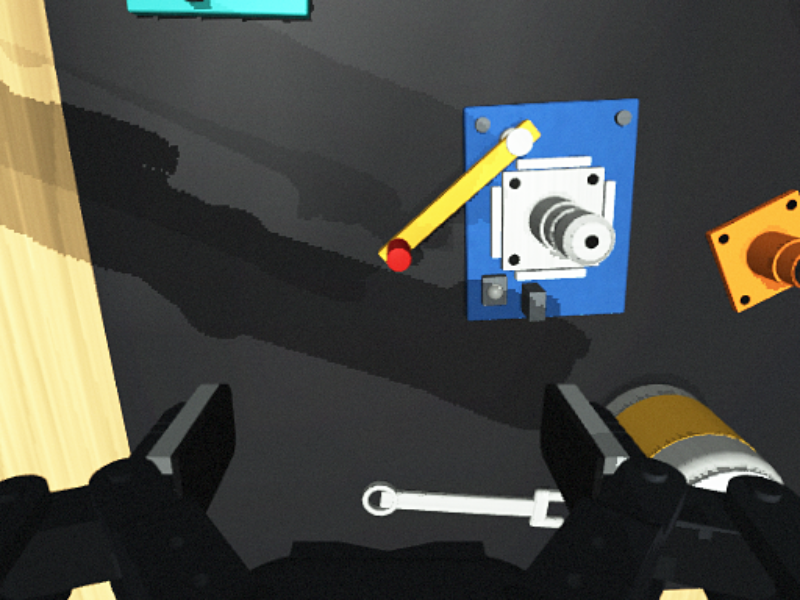

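This wrist view shows the knob at (399,258), the hinge at (519,141), the shaft top at about (588,242) and the blue plate spanning roughly (464,100)–(638,320).

Run:
```python
from meas import *
import pickle
f=pickle.load(open("w2.pkl","rb"));q=lambda u,v,z:onz(f,u/1.5625,v/1.5625,z).round(4)
roi=(290,60,410,210)
m=mask(f,(100,130,40),(120,255,255),roi);print("fix",rect(pts(f,m,.012)))
R0=(240,140,275,180)
m=mask(f,(0,150,60),(8,255,255),R0)|mask(f,(172,150,60),(180,255,255),R0)
h=cv2.cvtColor(f["color"],cv2.COLOR_BGR2HSV)
m2=m&cv2.inRange(h[...,2],170,255);v,u=np.nonzero(m2);print("knobtop px",u.mean()*1.5625,v.mean()*1.5625,len(u))
P=pts(f,m2,.0685);print("knob",rect(P),P.mean(0))
print("hinge",q(519,139,.0365),"shaft",q(588,242,.096),q(593,241,.096))
S=pickle.load(open("scene0.pkl","rb"));print("shaft scene",onz(S,187.3,206.1,.096))
T=pickle.load(open("top0.pkl","rb"));print("shaft top",onz(T,314.2,191.7,.096))
c=f["color"][125:180,335:410];cv2.imwrite("pics/c3.png",cv2.resize(c,None,fx=8,fy=8,interpolation=cv2.INTER_CUBIC))
```

```text
fix ((575.117431640625, -185.36825561523438), (120.94869995117188, 154.42886352539062), 1.4389232397079468)
knobtop px 397.9281767955801 259.13328729281767 181
knob ((466.7304382324219, -201.32827758789062), (14.205439567565918, 14.008279800415039), 62.052310943603516) [ 0.46679683 -0.20132848  0.0685    ]
hinge [ 0.5469 -0.132   0.0365] shaft [ 0.5743 -0.1882  0.096 ] [ 0.5771 -0.1877  0.096 ]
shaft scene [ 0.58052678 -0.18666221  0.096     ]
shaft top [ 0.57366868 -0.19103401  0.096     ]
```

View pics/c3.png

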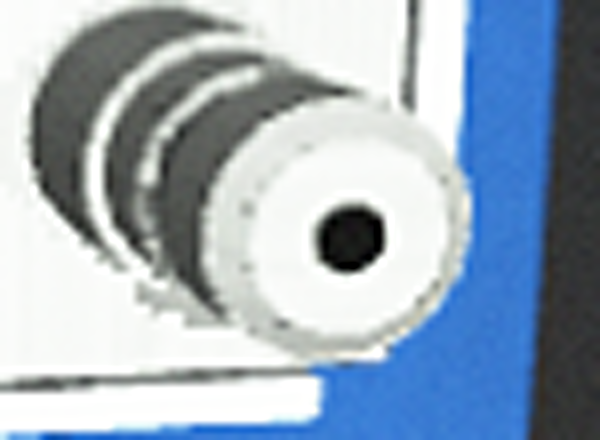

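play_rows --pt "0 5 10 -0.01 0.008 -0.056 0" --pt "0 0 45 0 0 0 0" --pt "0 0 45 0 0 0 0" --pt "0 0 40 0 0 0 0" --pt "0 0 20 0 0 0 0"

```text
clock: 3.3
tcp_pos: [0.4717, -0.2, 0.0842]
orientation: [2.178, 2.254, 0.011]
contact_force: [-0.8, -0.1, 0.4]
grip_width: 0.0856
```

Run:
```python
from h import *
o,M=st();print((M.T@(np.array([.4668,-.2013,.039])-o["tcp_pos"])*1000).round(1))
```

```text
3.3 [ 0.4717 -0.2     0.0842] [2.1778 2.2537 0.0108] 0.08557469146212877 [-0.8 -0.1  0.4]
[[-0.034  0.999  0.01 ]
 [ 0.999  0.034 -0.   ]
 [-0.001  0.01  -1.   ]]
[-1.1 -5.4 45.1]
```

play_rows --pt "-1 -5 20 0.006 0 0 0" --pt "0 0 20 0 0 0 0" --pt "0 0 4 0 0 0 0" --pt "0 0 0 0 0 0 0"

```text
clock: 3.7
tcp_pos: [0.4642, -0.1994, 0.0346]
orientation: [-2.168, -2.268, 0.002]
contact_force: [0.6, 0.4, 0.3]
grip_width: 0.085
```

play_rows --pt "0 0 0 0 0 0 200" --pt "0 0 0 0 0 0 255" --pt "0 0 0 0 0 0 255" --pt "0 0 0 0 0 0 255" --pt "0 0 0 0 0 0 255" --force 30

```text
clock: 4.2
tcp_pos: [0.4669, -0.1998, 0.0381]
orientation: [2.167, 2.273, 0.003]
contact_force: [-0.9, -1.1, -0.4]
grip_width: 0.0151
```

Run:
```python
from h import *
o,M=st()
import pickle
f=grab_frame("wrist");pickle.dump(f,open("w3.pkl","wb"));cv2.imwrite("pics/w3.png",cv2.resize(f["color"],(800,600)))
```

```text
4.2 [ 0.4669 -0.1998  0.0381] [2.1671 2.2731 0.0033] 0.015087289924772693 [-0.9 -1.1 -0.4]
[[-0.048  0.999  0.002]
 [ 0.999  0.048  0.001]
 [ 0.001  0.002 -1.   ]]
```

View pics/w3.png

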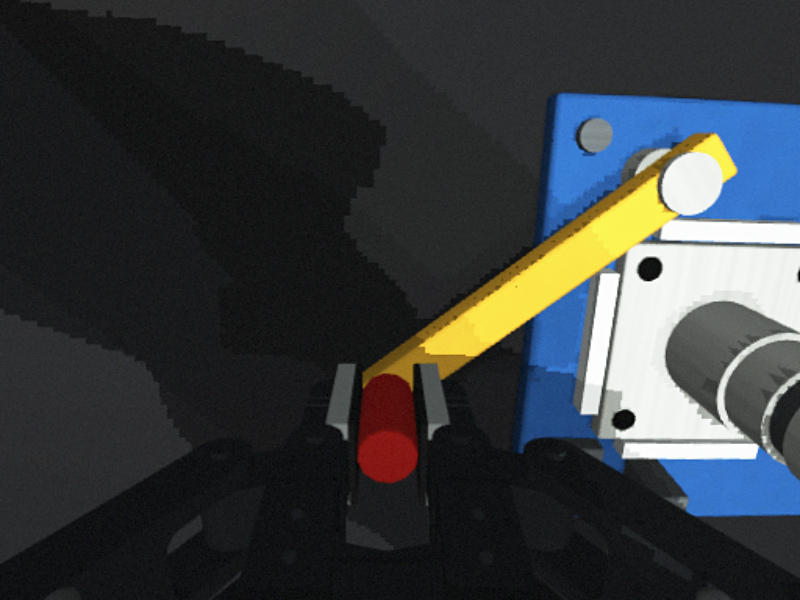

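The knob is pinched between the pads at (388,430), opening 15 mm. Now I'll swing it along the arc.

play_rows --pt "-8.7 7.7 0 0 0 0 255" --pt "-7.8 8.4 0 0 0 0 255" --pt "-6.8 9.4 0 0 0 0 255" --pt "-5.8 10 0 0 0 0 255"

```text
clock: 4.65
tcp_pos: [0.5015, -0.2295, 0.0379]
orientation: [-2.165, -2.271, 0.003]
contact_force: [-2.5, 1.2, 4.3]
grip_width: 0.015
```

```bash
cat > k.py <<'E'
from h import *
o,M=st();p=np.array(o["tcp_pos"]);h=np.array([.5463,-.1324]);d=p[:2]-h
a=np.degrees(np.arctan2(-d[0],-d[1]));print("a",a,"r",np.hypot(*d)*1000)
for b in (18,12,6,0,-1.3,-3):
    if b<a:
        b=np.radians(b);t=np.array([h[0]-.105*np.sin(b),h[1]-.105*np.cos(b),.038]);print(round(np.degrees(b),1),(M.T@(t-p)*1000).round(1))
E
python3 k.py
```

```text
4.65 [ 0.5015 -0.2295  0.0379] [-2.1648 -2.2708  0.0027] 0.015037272002221885 [-2.5  1.2  4.3]
[[-0.048  0.999 -0.004]
 [ 0.999  0.048  0.002]
 [ 0.002 -0.004 -1.   ]]
a 24.763421737759543 r 106.88063788215493
18.0 [-3.4 12.2 -0.2]
12.0 [-6.7 22.6 -0.2]
6.0 [-9.  33.4 -0.3]
0.0 [-10.1  44.3  -0.3]
-1.3 [-10.2  46.7  -0.3]
-3.0 [-10.2  49.8  -0.3]
```

play_rows --pt "-3.4 12 0 0 0 0 255" --pt "-3 10.5 0 0 0 0 255" --pt "-2 11 0 0 0 0 255" --pt "-1 12 0 0 0 0 255" --pt "0 8 0 0 0 0 255"

```text
clock: 5.15
tcp_pos: [0.5506, -0.2438, 0.0369]
orientation: [-2.165, -2.255, 0.021]
contact_force: [-38.5, 2.4, 30.9]
grip_width: 0.0148
```

```bash
python3 k.py
python3 - <<'E'
from h import *
f=grab_frame("wrist");cv2.imwrite("pics/w4.png",cv2.resize(f["color"],(800,600)))
E
```

```text
5.15 [ 0.5506 -0.2438  0.0369] [-2.1649 -2.2553  0.021 ] 0.014820107751899155 [-38.5   2.4  30.9]
[[-0.041  0.999 -0.02 ]
 [ 0.999  0.041  0.001]
 [ 0.002 -0.02  -1.   ]]
a -2.1873693641466163 r 111.51848772667189
-3.0 [ 6.5  1.5 -1.1]
```

View pics/w4.png

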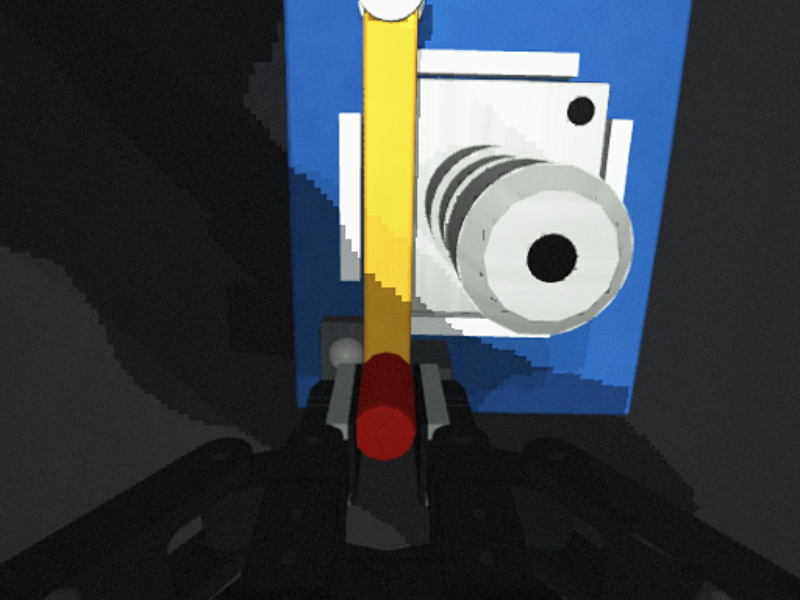

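The keeper is shut: the bar lies along y and the ball sits behind it at (345,352). I'll relax the push, then release and rise.

play_rows --pt "0 -2 -2 -0.01 0 0 255" --pt "0 0 0 0 0 0 255" --pt "0 0 0 0 0 0 180"

```text
clock: 5.5
tcp_pos: [0.5502, -0.2433, 0.0379]
orientation: [-2.171, -2.257, 0.009]
contact_force: [0.3, 0.6, 0.4]
grip_width: 0.0252
```

```bash
python3 k.py
```

```text
5.5 [ 0.5502 -0.2433  0.0379] [-2.1708 -2.2571  0.0086] 0.025220879195218295 [0.3 0.6 0.4]
[[-0.039  0.999 -0.011]
 [ 0.999  0.039  0.003]
 [ 0.003 -0.011 -1.   ]]
a -1.9955185004686915 r 110.92185833389185
-3.0 [ 5.9  1.9 -0.1]
```

play_rows --pt "0 0 -10 0 0 0 150" --pt "0 0 -40 -0.01 0 0 100" --pt "0 0 -45 0 0 0 0" --pt "0 0 -45 0 0 0 0" --pt "0 0 -30 0 0 0 0"

```text
clock: 6.0
tcp_pos: [0.5531, -0.241, 0.2127]
orientation: [-2.168, -2.264, -0.001]
contact_force: [0.1, -0.3, 0.1]
grip_width: 0.0855
```

play_rows --pt "0 -40 -5 0 0 0 0" --pt "0 -40 0 0 0 0 0"

```text
clock: 6.2
tcp_pos: [0.4811, -0.2448, 0.2256]
orientation: [2.16, 2.271, 0.012]
contact_force: [-0.6, -0.9, 0.2]
grip_width: 0.0855
```

Run:
```python
from h import *
import pickle
st()
f=grab_frame("wrist");pickle.dump(f,open("w5.pkl","wb"));cv2.imwrite("pics/w5.png",cv2.resize(f["color"],(800,600)))
```

```text
6.2 [ 0.4811 -0.2448  0.2256] [2.1599 2.271  0.0121] 0.085480678507103 [-0.6 -0.9  0.2]
[[-0.05   0.999  0.011]
 [ 0.999  0.05   0.   ]
 [-0.     0.011 -1.   ]]
```

View pics/w5.png

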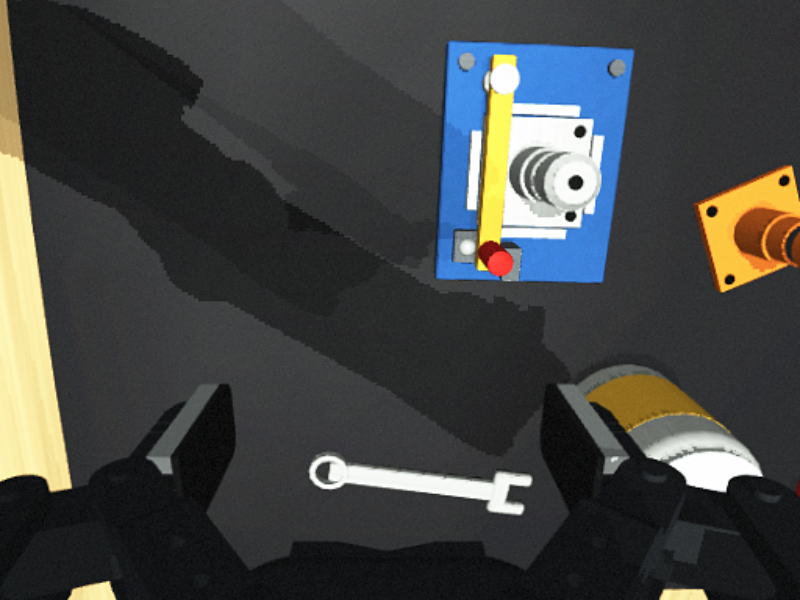

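The keeper is shut after release, with the ball at (467,245) behind the bar and the shaft hole at (575,182). I'll measure the shaft and knob again here.

Run:
```python
from meas import *
import pickle
f=pickle.load(open("w5.pkl","rb"));q=lambda u,v,z:onz(f,u/1.5625,v/1.5625,z).round(4)
c=f["color"]
g=cv2.cvtColor(c,cv2.COLOR_BGR2GRAY)[110:124,361:376];v,u=np.nonzero(g<90);u=u.mean()+361;v=v.mean()+110
print("hole",u*1.5625,v*1.5625,onz(f,u,v,.096))
print("knob",q(499,262,.0685),"hinge",q(505,79,.0365))
m=mask(f,(100,130,40),(120,255,255),(275,20,410,185));print("fix",rect(pts(f,m,.012)))
o,M=st()
t=np.array([.519,.173,.2256]);print((M.T@(t-o["tcp_pos"])*1000).round(1))
```

```text
hole 575.0248015873016 181.91964285714286 [ 0.57601382 -0.18763035  0.096     ]
knob [ 0.5479 -0.2376  0.0685] hinge [ 0.5475 -0.1337  0.0365]
fix ((575.1209716796875, -185.48171997070312), (120.3758316040039, 154.2681427001953), 1.2027702331542969)
6.25 [ 0.4742 -0.246   0.225 ] [2.1691 2.2686 0.0105] 0.08546992071944613 [-6.5 -0.6 -0.9]
[[-0.045  0.999  0.007]
 [ 0.999  0.045  0.003]
 [ 0.003  0.007 -1.   ]]
[416.6  63.6   0.9]
```

play_rows --pt "42 6.5 0 0 0 0 0" --pt "42 6.5 0 0 0 0 0" --pt "42 6.5 0 0 0 0 0" --pt "42 6.5 0 0 0 0 0" --pt "42 6.5 0 0 0 0 0"

```text
clock: 6.75
tcp_pos: [0.4996, -0.036, 0.233]
orientation: [2.182, 2.243, 0.023]
contact_force: [1.3, 0.7, -1.4]
grip_width: 0.0854
```

play_rows --pt "42 6.5 0 0 0 0 0" --pt "42 6.5 0 0 0 0 0" --pt "42 6.5 0 0 0 0 0" --pt "42 6.5 0 0 0 0 0" --pt "30 4 0 0 0 0 0"

```text
clock: 7.25
tcp_pos: [0.5271, 0.1761, 0.2407]
orientation: [2.177, 2.245, 0.04]
contact_force: [0.1, -1.2, -0.1]
grip_width: 0.0856
```

play_rows --pt "0 0 0 0 0 -0.14 0" --pt "0 0 0 0 0 -0.14 0" --pt "0 0 0 0 0 -0.14 0" --pt "0 0 0 0 0 -0.14 0" --pt "0 0 0 0 0 -0.14 0"

```text
clock: 7.75
tcp_pos: [0.5289, 0.1882, 0.2455]
orientation: [1.215, 2.869, 0.04]
contact_force: [0.4, 0.4, 0.2]
grip_width: 0.085
```

play_rows --pt "0 0 0 0 0 -0.14 0" --pt "0 0 0 0 0 -0.14 0" --pt "0 0 0 0 0 -0.14 0" --pt "0 0 0 0 0 -0.14 0" --pt "0 0 0 0 0 -0.14 0"

```text
clock: 8.25
tcp_pos: [0.5314, 0.1911, 0.2509]
orientation: [0.109, 3.1, 0.029]
contact_force: [-0.1, 0.0, -0.3]
grip_width: 0.0855
```

play_rows --pt "0 0 0 0 0 -0.14 0" --pt "0 0 0 0 0 -0.1 0" --pt "0 0 0 0 0 0 0"

```text
clock: 8.55
tcp_pos: [0.5329, 0.1926, 0.2541]
orientation: [-0.282, 3.084, 0.024]
contact_force: [-0.5, 0.6, 0.3]
grip_width: 0.0858
```

```bash
cat > go.py <<'E'
from h import *
import sys
x,y,z,yaw=map(float,sys.argv[1:5])
o,M=st();print("j",np.round(o["joints"],2))
t=np.array([x,y,z]);a=np.radians(yaw)
G=np.array([[np.sin(a)*1,-np.sin(a),0],[0,0,0],[0,0,-1]]).astype(float)
yv=np.array([-np.sin(a),np.cos(a),0]);zv=np.array([0,0,-1.]);xv=np.cross(yv,zv)
G=np.c_[xv,yv,zv]
print("shift",(M.T@(t-o["tcp_pos"])*1000).round(1),"turn",R.from_matrix(M.T@G).as_rotvec().round(3))
E
python3 go.py .519 .173 .024 6.8
python3 - <<'E'
from h import *
import pickle
f=grab_frame("wrist");pickle.dump(f,open("w6.pkl","wb"));cv2.imwrite("pics/w6.png",cv2.resize(f["color"],(800,600)))
E
```

```text
8.55 [0.5329 0.1926 0.2541] [-0.2817  3.0837  0.0237] 0.08579187394441466 [-0.5  0.6  0.3]
[[-0.982 -0.181  0.043]
 [-0.181  0.983  0.019]
 [-0.046  0.011 -0.999]]
j [-0.56  0.25  0.12  1.84 -0.03  1.01  1.33]
shift [ 27.8 -19.3 228.8] turn [0.013 0.046 0.063]
```

View pics/w6.png

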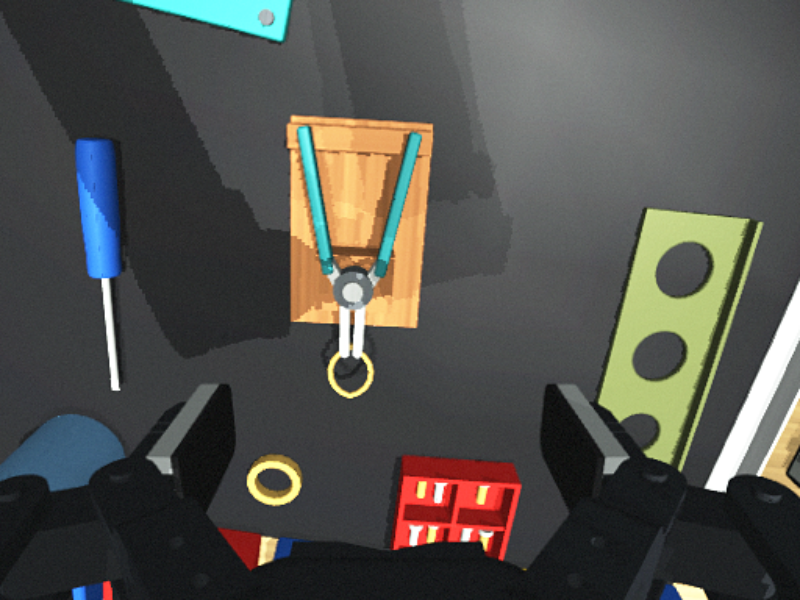

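The pliers show clearly: pivot (352,290), ring (350,373), handle ends (303,130) and (415,137). I'll remeasure them from this view.

```bash
cat > pl.py <<'E'
from meas import *
def pl(f,roi,zr,zh):
    m=mask(f,(22,110,100),(35,255,255),roi);nl,l,s,c=cv2.connectedComponentsWithStats(m);i=1+np.argmax(s[1:,4]);P=pts(f,l==i,zr)
    print("ring",rect(P),P[:,:2].mean(0))
    m=mask(f,(80,90,60),(100,255,255),roi);nl,l,s,c=cv2.connectedComponentsWithStats(m);L=[]
    for i in range(1,nl):
        if s[i,4]>60:
            p=cv2.fitLine((pts(f,l==i,zh)[:,:2]*1000).astype(np.float32),cv2.DIST_L2,0,.01,.01).ravel();L.append(p);print("h",p.round(3),np.degrees(np.arctan(p[1]/p[0])).round(2),rect(pts(f,l==i,zh)))
E
python3 - <<'E'
from pl import *
import pickle
f=pickle.load(open("w6.pkl","rb"))
pl(f,(180,70,290,260),.038,.05)
print("pivot",onz(f,352.5/1.5625,291/1.5625,.053))
E
```

```text
ring ((653.5465087890625, 191.65768432617188), (12.131929397583008, 25.815921783447266), 25.081932067871094) [0.6545412  0.19203863]
h [9.51000e-01 3.09000e-01 5.16211e+02 1.45274e+02] 18.02 ((518.464111328125, 146.10955810546875), (96.73162841796875, 8.674276351928711), 18.042383193969727)
h [ 9.98000e-01 -6.70000e-02  5.09884e+02  1.98090e+02] -3.86 ((511.9745788574219, 197.90841674804688), (7.749765396118164, 96.33238220214844), 86.09950256347656)
pivot [0.57316823 0.1791313  0.053     ]
```

play_rows --pt "14 -10 0 0.013 0.046 0.063 0" --pt "14 -9 30 0 0 0 0" --pt "0 0 40 0 0 0 0" --pt "0 0 40 0 0 0 0" --pt "0 0 0 0 0 0 0"

```text
clock: 9.1
tcp_pos: [0.5107, 0.1713, 0.145]
orientation: [-0.155, 3.131, 0.004]
contact_force: [0.0, 0.6, 1.1]
grip_width: 0.0854
```

```bash
python3 go.py .519 .173 .024 6.8
```

```text
9.1 [0.5107 0.1713 0.145 ] [-0.1547  3.1309  0.0042] 0.08542872554134076 [0.  0.6 1.1]
[[-0.995 -0.099  0.007]
 [-0.099  0.995  0.003]
 [-0.007  0.002 -1.   ]]
j [-0.54  0.35  0.13  1.98 -0.06  0.81  1.29]
shift [ -7.5   0.6 121. ] turn [ 0.002  0.007 -0.02 ]
```

play_rows --pt "-7.5 0 30 0.002 0.007 -0.02 0" --pt "0 0 40 0 0 0 0" --pt "0 0 30 0 0 0 0" --pt "0 0 10 0 0 0 0"

```text
clock: 9.5
tcp_pos: [0.5263, 0.1761, 0.0407]
orientation: [-0.175, 3.125, 0.008]
contact_force: [-0.5, -0.0, 0.3]
grip_width: 0.0855
```

```bash
python3 go.py .5185 .1723 .024 6.9
```

```text
9.5 [0.5263 0.1761 0.0407] [-0.1751  3.1246  0.0077] 0.08554758392173088 [-0.5 -0.   0.3]
[[-0.994 -0.112  0.012]
 [-0.112  0.994  0.006]
 [-0.012  0.004 -1.   ]]
j [-0.51  0.53  0.1   2.   -0.09  0.6   1.33]
shift [ 8.4 -2.9 16.6] turn [ 0.004  0.012 -0.008]
```

play_rows --pt "8 -3 8 0.004 0.012 -0.008 0" --pt "0 0 6 0 0 0 0" --pt "0 0 0 0 0 0 0"

```text
clock: 9.8
tcp_pos: [0.5207, 0.1732, 0.0291]
orientation: [-0.186, 3.133, 0.002]
contact_force: [-1.1, -0.3, 0.3]
grip_width: 0.0851
```

```bash
python3 go.py .5185 .1723 .024 6.9
```

```text
9.8 [0.5207 0.1732 0.0291] [-1.8610e-01  3.1331e+00  1.7000e-03] 0.08513166978976527 [-1.1 -0.3  0.3]
[[-0.993 -0.118  0.003]
 [-0.118  0.993  0.001]
 [-0.003  0.001 -1.   ]]
j [-0.51  0.55  0.09  2.01 -0.09  0.58  1.34]
shift [ 2.3 -0.6  5.1] turn [ 0.001  0.003 -0.002]
```

play_rows --pt "2 -0.6 5 0 0.002 0 0" --pt "0 0 0 0 0 0 60" --pt "0 0 0 0 0 0 110" --pt "0 0 0 0 0 0 160" --pt "0 0 0 0 0 0 255" --force 40

```text
clock: 10.3
tcp_pos: [0.5198, 0.1727, 0.0283]
orientation: [-0.184, 3.133, 0.004]
contact_force: [-2.3, -1.3, 0.4]
grip_width: 0.0353
```

play_rows --pt "0 0 0 0 0 0 255" --pt "0 0 0 0 0 0 255" --pt "0 0 0 0 0 0 255"

```text
clock: 10.6
tcp_pos: [0.5196, 0.1727, 0.0286]
orientation: [-0.184, 3.133, 0.004]
contact_force: [-0.3, 0.7, -2.0]
grip_width: 0.0352
```

```bash
python3 go.py .5185 .1723 .024 6.9
python3 - <<'E'
from h import *
import pickle
f=grab_frame("wrist");pickle.dump(f,open("w7.pkl","wb"));cv2.imwrite("pics/w7.png",cv2.resize(f["color"],(800,600)))
E
```

```text
10.6 [0.5196 0.1727 0.0286] [-0.1841  3.1326  0.0043] 0.035247947669681964 [-0.3  0.7 -2. ]
[[-0.993 -0.117  0.003]
 [-0.117  0.993  0.003]
 [-0.004  0.003 -1.   ]]
j [-0.51  0.55  0.09  2.02 -0.09  0.58  1.34]
shift [ 1.2 -0.2  4.6] turn [ 0.003  0.004 -0.003]
```

View pics/w7.png

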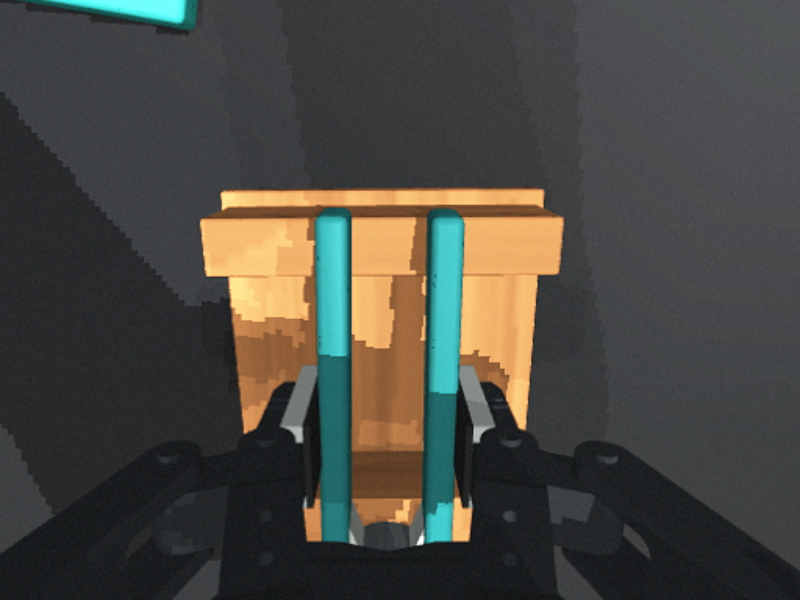

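The handles are gripped and parallel (fully squeezed): teal at (334,380) and (443,380) between the pads. Lifting straight up.

play_rows --pt "0 0 -8 0 0 0 255" --pt "0 0 -10 0 0 0 255" --pt "0 0 -15 0 0 0 255" --pt "0 0 -20 0 0 0 255" --pt "0 0 -20 0 0 0 255"

```text
clock: 11.15
tcp_pos: [0.5174, 0.1717, 0.1035]
orientation: [0.184, -3.134, -0.001]
contact_force: [0.2, 0.4, -1.7]
grip_width: 0.0353
```

play_rows --pt "0 0 -20 0 0 0 255" --pt "0 0 -20 0 0 0 255" --pt "0 0 0 0 0 0 255" --pt "0 0 0 0 0 0 255"

```text
clock: 11.55
tcp_pos: [0.5192, 0.1722, 0.1503]
orientation: [-0.183, 3.131, 0.005]
contact_force: [0.5, -0.7, -1.9]
grip_width: 0.0353
```

```bash
python3 go.py .453 -.190 .130 1.5
python3 - <<'E'
from h import *
import pickle
f=grab_frame("wrist");pickle.dump(f,open("w8.pkl","wb"))
g=grab_frame("scene");pickle.dump(g,open("s8.pkl","wb"))
cv2.imwrite("pics/s8.png",cv2.resize(g["color"][60:260,130:380],None,fx=3.2,fy=3,interpolation=cv2.INTER_CUBIC))
E
```

```text
11.55 [0.5192 0.1722 0.1503] [-0.1834  3.1311  0.0055] 0.035265557383870653 [ 0.5 -0.7 -1.9]
[[-0.993 -0.117  0.005]
 [-0.117  0.993  0.004]
 [-0.005  0.003 -1.   ]]
j [-0.54  0.36  0.13  1.95 -0.06  0.83  1.31]
shift [ 108.1 -352.    18.6] turn [0.003 0.005 0.091]
```

View pics/s8.png

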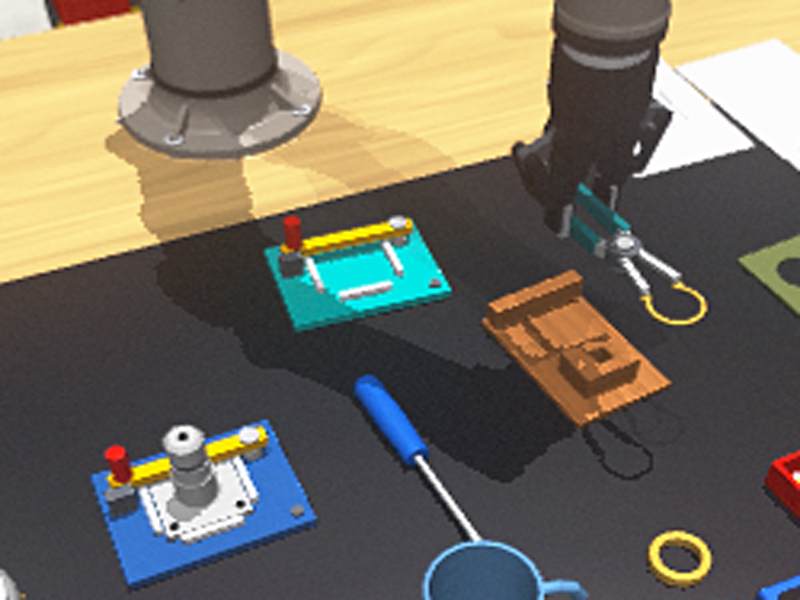

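Run:
```python
from pl import *
import pickle
g=pickle.load(open("s8.pkl","rb"))
m=mask(g,(20,110,90),(35,255,255),(325,130,360,175));v,u=np.nonzero(m);print(len(u),u.min(),u.max(),v.min(),v.max())
P=pts(g,m,.1597);A=(P[:,:2]*1000).astype(np.float32)
o,M=st()
# circle fit
A=A.astype(float);B=np.c_[2*A,np.ones(len(A))];s=np.linalg.lstsq(B,(A**2).sum(1),rcond=None)[0];c=s[:2];print("c",c,"r",np.sqrt(s[2]+c@c), "ring in tool",M.T@(np.array([*c,159.7])-1000*np.array(o["tcp_pos"])))
print(rect(P))
T=pickle.load(open("scene0.pkl","rb"))
```

```text
58 330 350 154 167
11.65 [0.5191 0.1721 0.1497] [-0.1834  3.1319  0.0048] 0.035117666756997984 [ 0.3 -0.2 -1.4]
[[-0.993 -0.117  0.004]
 [-0.117  0.993  0.003]
 [-0.004  0.003 -1.   ]]
c [643.18295065 186.82854401] r 21.011148896040105 ring in tool [-125.01158917    0.18038289   -9.44440422]
((645.9136962890625, 186.71707153320312), (40.41938781738281, 43.93418502807617), 4.795138359069824)
```

play_rows --pt "6 -20 0 0 0 0 255" --pt "11 -35 0 0 0 0 255" --pt "11 -35 0 0 0 0 255" --pt "11 -35 0 0 0 0 255" --pt "11 -35 0 0 0 0 255"

```text
clock: 12.15
tcp_pos: [0.4856, 0.0087, 0.1436]
orientation: [0.203, -3.132, -0.006]
contact_force: [0.3, -0.0, -2.5]
grip_width: 0.0348
```

play_rows --pt "11 -35 0 0 0 0 255" --pt "11 -35 0 0 0 0 255" --pt "11 -35 0 0 0 0 255" --pt "9 -30 0 0 0 0 255" --pt "0 0 0 0 0 0.09 255"

```text
clock: 12.65
tcp_pos: [0.4542, -0.1416, 0.1383]
orientation: [0.049, -3.128, -0.002]
contact_force: [-0.2, 0.7, -2.8]
grip_width: 0.0354
```

```bash
python3 go.py .453 -.1905 .130 1.5
```

```text
12.65 [ 0.4542 -0.1416  0.1383] [ 4.9000e-02 -3.1281e+00 -2.1000e-03] 0.03540449303749874 [-0.2  0.7 -2.8]
[[-0.999 -0.031 -0.013]
 [-0.031  1.     0.001]
 [ 0.013  0.002 -1.   ]]
j [-0.06  0.28  0.27  2.11 -0.1   0.77  1.88]
shift [  2.6 -48.9   8.3] turn [ 0.002 -0.013  0.005]
```

play_rows --pt "1 -25 0 0.002 -0.013 0.005 255" --pt "1 -20 0 0 0 0 255" --pt "0 0 0 0 0 0 255" --pt "0 0 0 0 0 0 255"

```text
clock: 13.05
tcp_pos: [0.4501, -0.1885, 0.1342]
orientation: [0.033, -3.134, -0.0]
contact_force: [1.2, 0.1, -2.3]
grip_width: 0.0353
```

```bash
python3 go.py .453 -.1905 .130 1.5
```

```text
13.05 [ 0.4501 -0.1885  0.1342] [ 3.2500e-02 -3.1339e+00 -5.0000e-04] 0.03527677694797352 [ 1.2  0.1 -2.3]
[[-1.    -0.021 -0.008]
 [-0.021  1.     0.   ]
 [ 0.008  0.    -1.   ]]
j [ 0.03  0.31  0.29  2.1  -0.12  0.76  1.98]
shift [-2.9 -2.   4.2] turn [ 0.    -0.008 -0.005]
```

play_rows --pt "-3 -2 0 0 -0.008 -0.005 255" --pt "0 0 0 0 0 0 255" --pt "0 0 0 0 0 0 255"

```text
clock: 13.35
tcp_pos: [0.4531, -0.188, 0.1331]
orientation: [0.046, -3.14, -0.003]
contact_force: [0.3, -0.6, -1.7]
grip_width: 0.0353
```

```bash
cat > chk.py <<'E'
from pl import *
import pickle,sys
n=sys.argv[1]
o,M=st();p=np.array(o["tcp_pos"])*1000
for nm in ("scene","wrist","top"):
    f=grab_frame(nm);pickle.dump(f,open(f"{nm}_{n}.pkl","wb"))
    c=f["color"]
    if nm=="scene":
        im=cv2.resize(c[165:265,140:260],None,fx=6,fy=6,interpolation=cv2.INTER_CUBIC)
        m=mask(f,(20,110,90),(35,255,255),(170,170,215,225));zr=o["tcp_pos"][2]+.0094;P=pts(f,m,zr);print(len(P),rect(P))
    elif nm=="top": im=cv2.resize(c[165:240,275:345],None,fx=7,fy=7,interpolation=cv2.INTER_CUBIC)
    else: im=cv2.resize(c,(800,600))
    cv2.imwrite(f"pics/{nm}_{n}.png",im)
E
python3 go.py .453 -.1905 .130 1.5; python3 chk.py a
```

```text
13.35 [ 0.4531 -0.188   0.1331] [ 4.6500e-02 -3.1402e+00 -2.8000e-03] 0.0352561180939405 [ 0.3 -0.6 -1.7]
[[-1.    -0.03  -0.001]
 [-0.03   1.     0.002]
 [ 0.001  0.002 -1.   ]]
j [ 0.03  0.31  0.28  2.1  -0.13  0.75  1.99]
shift [ 0.2 -2.5  3.1] turn [ 0.002 -0.001  0.003]
13.35 [ 0.4531 -0.188   0.1331] [ 4.6500e-02 -3.1402e+00 -2.8000e-03] 0.0352561180939405 [ 0.3 -0.6 -1.7]
[[-1.    -0.03  -0.001]
 [-0.03   1.     0.002]
 [ 0.001  0.002 -1.   ]]
239 ((602.1085205078125, -185.46743774414062), (89.30201721191406, 97.59807586669922), 1.1143697500228882)
```

View pics/scene_a.png

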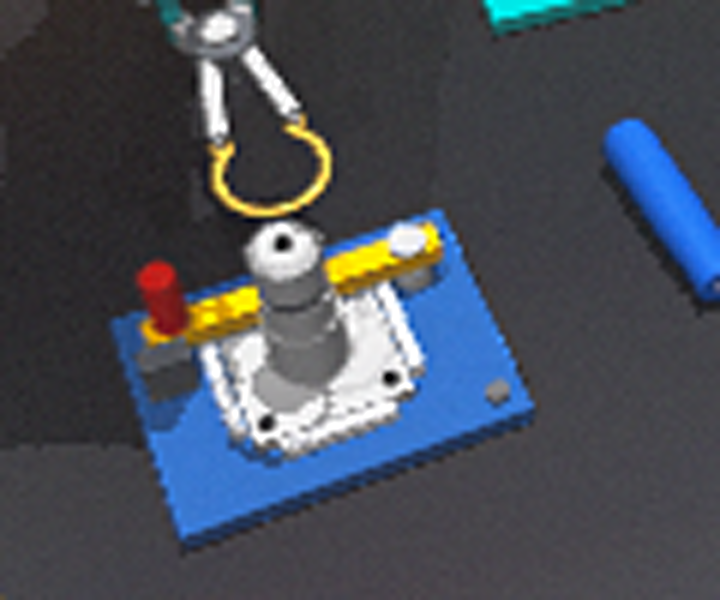

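View pics/top_a.png

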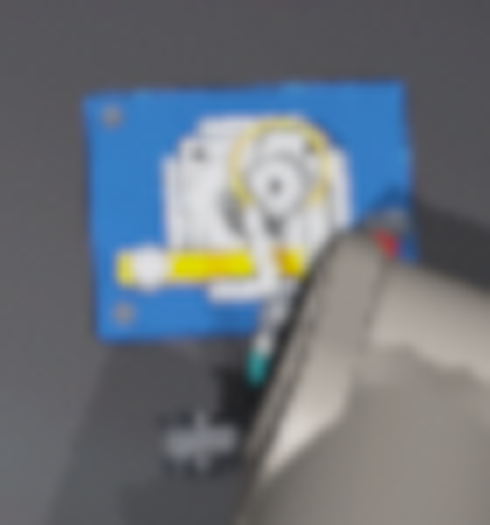

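View pics/wrist_a.png

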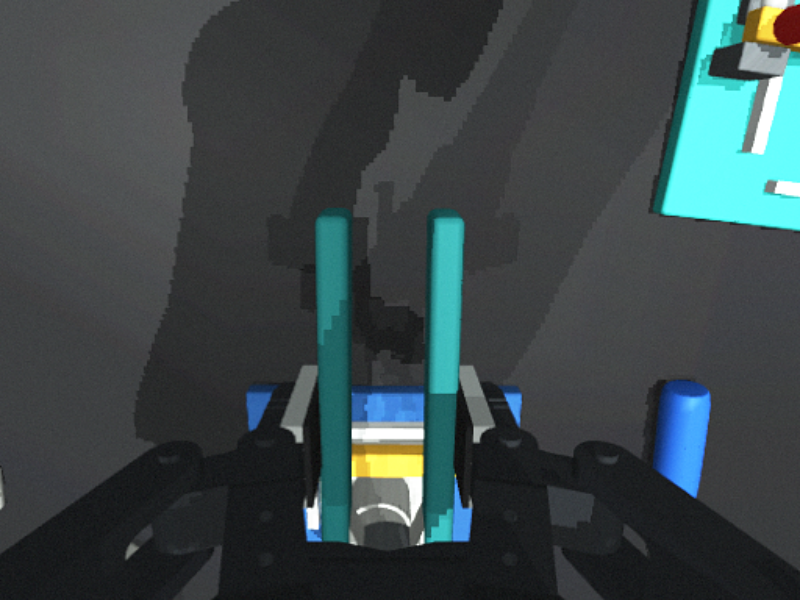

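The scene view shows the open ring at about (271,168) in the crop, directly above the shaft hole at (283,242). The top view shows the ring around (279,166) and the hole at (275,185). I'll measure the offsets.

```bash
cat > rel.py <<'E'
from pl import *
import pickle,sys
n,zr=sys.argv[1],float(sys.argv[2])
def circ(A):
    B=np.c_[2*A,np.ones(len(A))];s=np.linalg.lstsq(B,(A**2).sum(1),rcond=None)[0];c=s[:2];return c,np.sqrt(s[2]+c@c)
for nm,ring,hole in (("scene",(171,184,199,203),(187.2,205.3)),("top",(305,180,325,199),(314.2,191.6))):
    f=pickle.load(open(f"{nm}_{n}.pkl","rb"))
    m=mask(f,(18,70 if nm=="top" else 110,90),(36,255,255),ring);A=pts(f,m,zr)[:,:2]*1000
    for _ in range(3):
        c,rr=circ(A);d=abs(np.hypot(*(A-c).T)-rr);A=A[d<3]
    h=onz(f,*hole,.096)[:2]*1000
    print(nm,len(A),"ring",c.round(1),"r",rr.round(1),"hole",h.round(1),"diff ring-hole",(c-h).round(1))
E
python3 rel.py a .1425
```

```text
scene 80 ring [ 578.  -184.7] r 21.0 hole [ 578.1 -186.2] diff ring-hole [-0.1  1.6]
top 9 ring [ 576.6 -186.6] r 19.9 hole [ 574. -191.] diff ring-hole [2.6 4.4]
```

play_rows --pt "0 -2.5 8 0.002 -0.001 0.003 255" --pt "0 0 10 0 0 0 255" --pt "0 0 10 0 0 0 255" --pt "0 0 0 0 0 0 255" --pt "0 0 0 0 0 0 255"

```text
clock: 14.0
tcp_pos: [0.453, -0.1906, 0.1022]
orientation: [0.042, -3.141, 0.001]
contact_force: [-0.2, -0.3, -0.9]
grip_width: 0.035
```

```bash
python3 go.py .453 -.1905 .0606 1.5; python3 chk.py b
```

```text
14.0 [ 0.453  -0.1906  0.1022] [ 4.1600e-02 -3.1408e+00  6.0000e-04] 0.0350183412101781 [-0.2 -0.3 -0.9]
[[-1.    -0.026 -0.001]
 [-0.026  1.    -0.   ]
 [ 0.001 -0.    -1.   ]]
j [ 0.05  0.36  0.27  2.12 -0.15  0.68  2.01]
shift [-0.   0.1 41.6] turn [-0.    -0.001  0.   ]
14.0 [ 0.453  -0.1906  0.1022] [ 4.1600e-02 -3.1408e+00  6.0000e-04] 0.0350183412101781 [-0.2 -0.3 -0.9]
[[-1.    -0.026 -0.001]
 [-0.026  1.    -0.   ]
 [ 0.001 -0.    -1.   ]]
228 ((590.24609375, -182.78466796875), (64.55286407470703, 102.36446380615234), 0.4368184208869934)
```

View pics/scene_b.png

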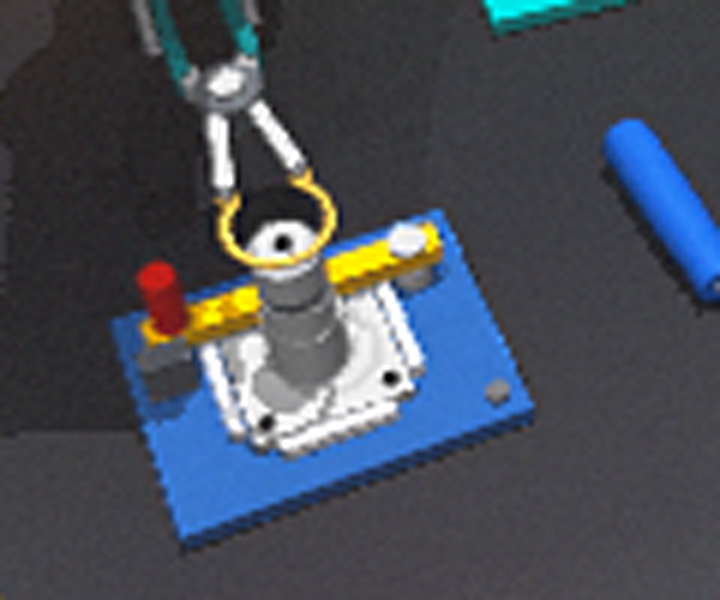

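View pics/top_b.png

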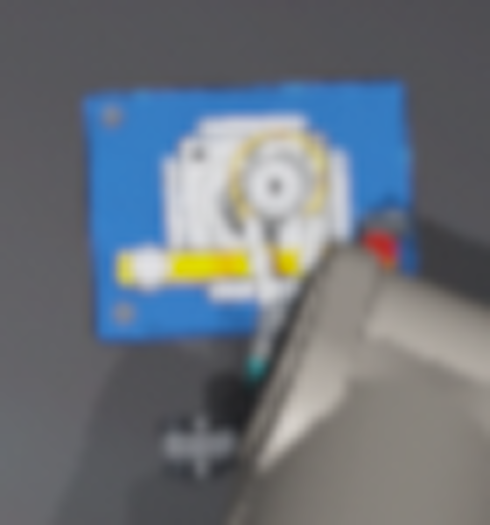

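```bash
sed -i 's/(171,184,199,203)/(173,191,198,211)/' rel.py; python3 rel.py b .1116
```

```text
scene 39 ring [ 579.4 -186.8] r 21.5 hole [ 578.1 -186.2] diff ring-hole [ 1.3 -0.6]
top 5 ring [ 576.4 -189.6] r 20.3 hole [ 574. -191.] diff ring-hole [2.4 1.5]
```

play_rows --pt "1.3 0 3 0 0 0 255" --pt "0 0 5 0 0 0 255" --pt "0 0 5 0 0 0 255" --pt "0 0 0 0 0 0 255" --pt "0 0 0 0 0 0 255"

```text
clock: 14.65
tcp_pos: [0.4525, -0.1908, 0.0893]
orientation: [-0.042, 3.139, -0.001]
contact_force: [0.4, -0.6, -1.3]
grip_width: 0.035
```

```bash
python3 go.py .452 -.1905 .0606 1.5
```

```text
14.65 [ 0.4525 -0.1908  0.0893] [-4.1800e-02  3.1392e+00 -1.3000e-03] 0.03497044932153161 [ 0.4 -0.6 -1.3]
[[-1.    -0.027  0.002]
 [-0.027  1.    -0.001]
 [-0.002 -0.001 -1.   ]]
j [ 0.06  0.38  0.26  2.13 -0.16  0.65  2.02]
shift [ 0.5  0.3 28.7] turn [-0.001  0.002  0.   ]
```

No contact force. Continuing down slowly.

play_rows --pt "0.3 0.3 5 0 0.002 0 255" --pt "0 0 5 0 0 0 255" --pt "0 0 4 0 0 0 255" --pt "0 0 0 0 0 0 255" --pt "0 0 0 0 0 0 255"

```text
clock: 15.15
tcp_pos: [0.4522, -0.1905, 0.0739]
orientation: [0.042, -3.141, 0.001]
contact_force: [-0.9, 0.3, -2.8]
grip_width: 0.0352
```

```bash
python3 go.py .452 -.1905 .0606 1.5; python3 chk.py c
```

```text
15.15 [ 0.4522 -0.1905  0.0739] [ 4.1900e-02 -3.1411e+00  1.4000e-03] 0.03520028146959819 [-0.9  0.3 -2.8]
[[-1.    -0.027 -0.   ]
 [-0.027  1.    -0.001]
 [ 0.    -0.001 -1.   ]]
j [ 0.06  0.41  0.25  2.13 -0.17  0.62  2.03]
shift [ 0.2 -0.  13.3] turn [-0.001 -0.     0.001]
15.15 [ 0.4522 -0.1905  0.0739] [ 4.1900e-02 -3.1411e+00  1.4000e-03] 0.03520028146959819 [-0.9  0.3 -2.8]
[[-1.    -0.027 -0.   ]
 [-0.027  1.    -0.001]
 [ 0.    -0.001 -1.   ]]
215 ((579.3594970703125, -180.9268798828125), (43.83910369873047, 107.09500122070312), 1.2718801498413086)
```

View pics/scene_c.png

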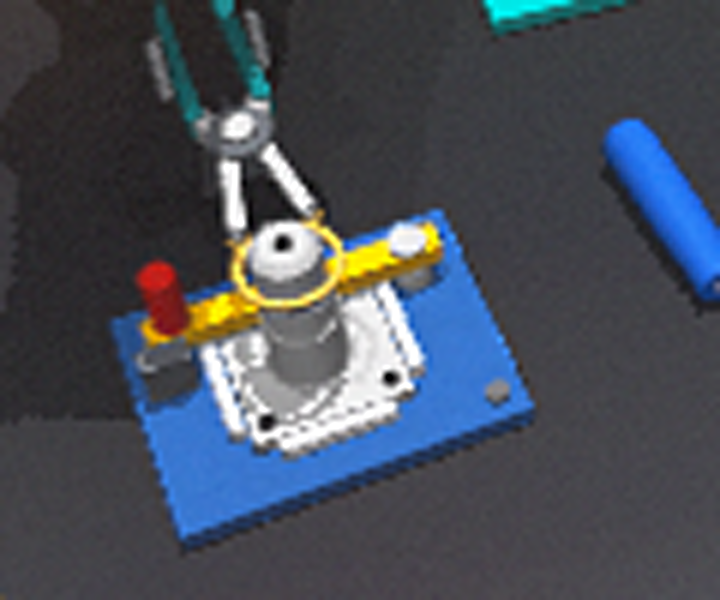

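The ring now encircles the shaft (crop (288,263)) with gaps on both sides. It has about 13 mm left to go.

play_rows --pt "0 0 5 0 0 0 255" --pt "0 0 4 0 0 0 255" --pt "0 0 3 0 0 0 255" --pt "0 0 0 0 0 0 255" --pt "0 0 0 0 0 0 255"

```text
clock: 15.8
tcp_pos: [0.4525, -0.1905, 0.0612]
orientation: [-0.042, 3.141, -0.002]
contact_force: [0.8, -0.1, -1.8]
grip_width: 0.0353
```

```bash
python3 go.py .452 -.1905 .0606 1.5; python3 chk.py d
```

```text
15.8 [ 0.4525 -0.1905  0.0612] [-4.2000e-02  3.1407e+00 -1.6000e-03] 0.03534647529947637 [ 0.8 -0.1 -1.8]
[[-1.    -0.027  0.001]
 [-0.027  1.    -0.001]
 [-0.001 -0.001 -1.   ]]
j [ 0.07  0.43  0.24  2.14 -0.18  0.59  2.04]
shift [0.5 0.  0.6] turn [-0.001  0.001  0.001]
15.8 [ 0.4525 -0.1905  0.0612] [-4.2000e-02  3.1407e+00 -1.6000e-03] 0.03534647529947637 [ 0.8 -0.1 -1.8]
[[-1.    -0.027  0.001]
 [-0.027  1.    -0.001]
 [-0.001 -0.001 -1.   ]]
197 ((577.4385375976562, -179.99745178222656), (42.04872131347656, 109.43077850341797), 2.618105888366699)
```

View pics/scene_d.png

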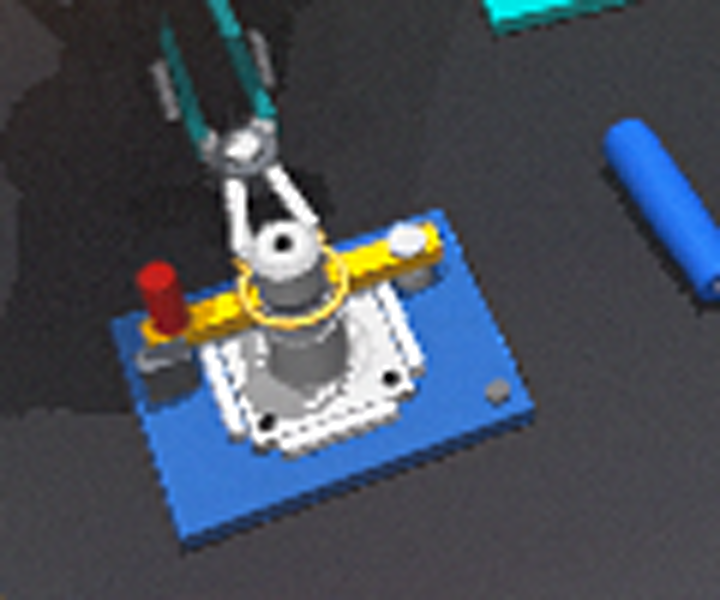

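View pics/top_d.png

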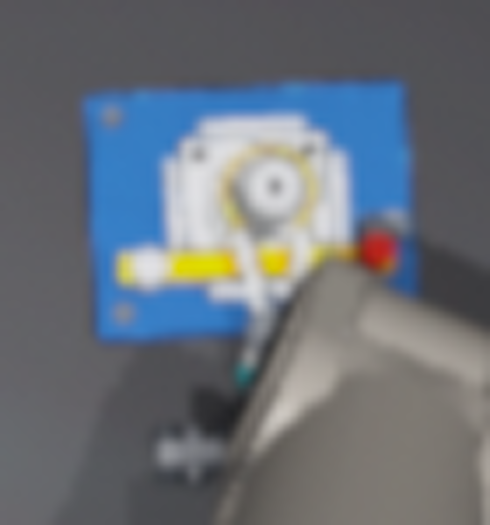

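View pics/wrist_d.png

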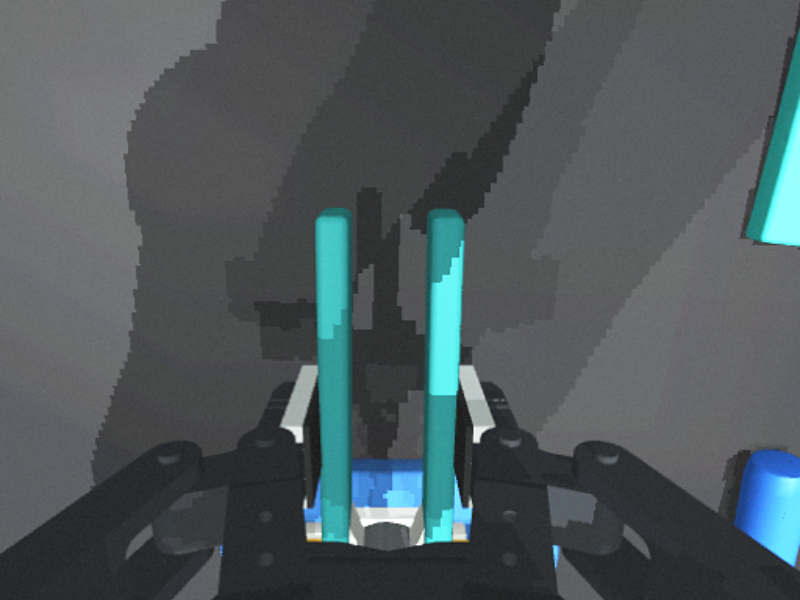

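Run:
```python
from pl import *
import pickle
f=pickle.load(open("scene_d.pkl","rb"))
h=onz(f,187.2,205.3,.096)
im=cv2.imread("pics/scene_d.png")
m=mask(f,(18,90,90),(36,255,255),(179,200,199,221))
# lower half of ring, clear of the bar: outline extremes
v,u=np.nonzero(m);print("px",u.min(),u.max(),v.max())
for z in (.066,.068,.070,.072,.074):
    C=np.array([proj(f,(h[0]+.0205*np.cos(t),h[1]+.0205*np.sin(t),z)) for t in np.linspace(0,6.28,90)])
    print(z,"centre",np.round(proj(f,(h[0],h[1],z)),2),"umin/max",C[:,0].min().round(2),C[:,0].max().round(2),"vmax",C[:,1].max().round(2))
# lower arc
c=f["color"];hsv=cv2.cvtColor(c,cv2.COLOR_BGR2HSV)
for uu in (182,185,188,191,194): 
    vv=v[(u==uu)&(v>210)];print(uu,vv)
im=cv2.resize(c[195:225,172:204],None,fx=20,fy=20,interpolation=cv2.INTER_NEAREST);cv2.imwrite("pics/z.png",im)
```

```text
px 179 198 219
0.066 centre [189.13 212.77] umin/max 180.75 197.47 vmax 219.55
0.068 centre [189.   212.28] umin/max 180.61 197.36 vmax 219.07
0.07 centre [188.88 211.8 ] umin/max 180.47 197.25 vmax 218.58
0.072 centre [188.75 211.31] umin/max 180.33 197.14 vmax 218.1
0.074 centre [188.62 210.82] umin/max 180.19 197.03 vmax 217.61
182 [213 214 215 216 217 218]
185 [218 219]
188 [218 219]
191 [217 218]
194 [216 217]
```

View pics/z.png

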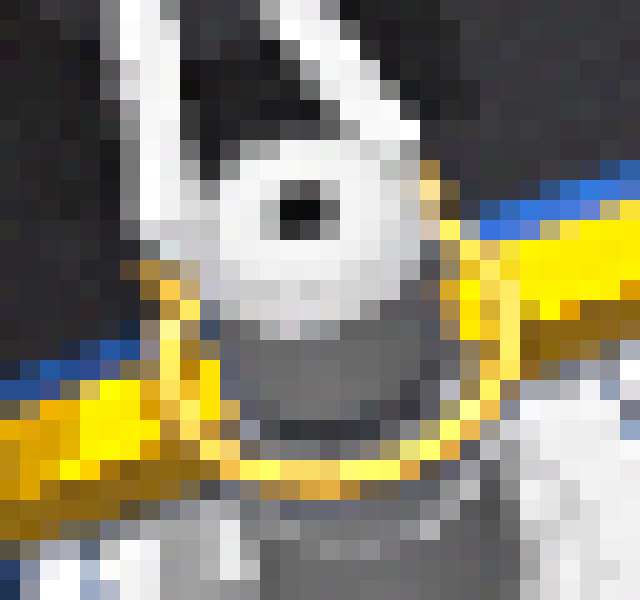

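Ring and prediction agree: outline columns 180–197 against 180.5–197.3 predicted, lower edge 218–219 against 218.6. Pose, force and level are all as intended, so I'm handing in.

Run:
```python
from h import *
st();print(r.hand_in());st()
```

```text
15.95 [ 0.4527 -0.1906  0.0615] [-4.2000e-02  3.1402e+00 -1.8000e-03] 0.03476835331543729 [ 0.5 -0.2 -2.7]
[[-1.    -0.027  0.001]
 [-0.027  1.    -0.001]
 [-0.001 -0.001 -1.   ]]
the job is handed in; nothing more can be done
None
the job is handed in; nothing more can be done
```

I swung the keeper bar shut and squeezed the pliers fully at 40 N. Then I lifted them straight out of the rest, lowered the ring over the shaft to the groove, and handed in at about 16 s with the grip still held.

- **Keeper:** after I let go of the knob, the wrist image showed the bar shut with the ball behind it. While seating it, the contact force briefly reached about 38 N sideways and 31 N upwards. I backed off in the next move and the force dropped to nearly zero.
- **Ring height:** about 71 mm by the arm's reading, against 70 mm for the groove.
- **Ring centring:** within about 1 to 2 mm. The scene picture matched the predicted ring outline to within about half a pixel.
- **Level and contact:** tilt was about 0.001 rad. The wrist force was roughly the pliers' weight, with no sign of pressing on the axle or fixture.
- **Disagreement:** while hovering above the shaft, the blurry top camera put the ring about 2.4 mm off in x and 1.5 mm in y. The scene camera put it at 1.3 mm and 0.6 mm, so I shifted 1.3 mm in x and relied on the scene and wrist views. I did not re-measure from the top camera at the end.
- **Bystanders:** I touched none that I know of, but did not measure them again at the end.

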